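# Fetch the strainer basket out of a bottle-chiller well with the hook rod

## Robot

A 7-joint arm with a two-finger parallel gripper is mounted at the origin on the work surface. World frame = base frame: x ahead of the robot, y to its left, z up, the work surface at z = 0. Lengths are in m, angles in rad, forces in N, time in s.
With the tool pointing down it reaches from about 0.425 to 0.925 m from the base axis. Payload 6.8 kg.
Tool frame: the origin (TCP) lies on the centre line of the jaws, within the pads' length; the fingertips stand 14 mm ahead of it and the grasp point (between the pads) lies 5 mm behind it (bot.finger_overhang is the distance from the TCP to the fingertips, in m); z points along the fingers, y is the line along which they close (so a half turn about z gives the same grasp; the last joint's range is limited). The gripper opens to 85 mm and grips with 20 to 120 N. Pads are 22 mm wide; open, the fingers measure 114 mm over their backs; the gripper's body (76 mm by 85 mm) begins 54 mm behind the grasp point. The pads swing forward as they close: fully open they stand 13 mm farther back than shut.
Start: joints at [-1.217, 0.477, 0.022, 1.555, -0.011, 1.109, -0.083], TCP at [0.301, 0.604, 0.245] pointing down, gripper open.
Joint ranges: [-2.96, 2.96], [-0.34, 2.1], [-1.41, 1.46], [0.24, 2.44], [-1.37, 4.51], [0.17, 1.92], [-2.96, 2.96]. Speed limits (rad/s): [2.39, 2.39, 3.14, 3.14, 3.14, 3.14, 3.14].

## Interface

Orientations are given as a unit quaternion [w, x, y, z].
In Python, from station import bot gives the robot as it stands.
- The arm moves only by the shell command python3 -m inch 'ROWS' [OPENING] [FORCE]. ROWS is JSON, a list of rows, each a list of 4 numbers: the shift along the tool's x, y, z in m, then the turn about the tool's z in degrees. A call has 1 to 12 rows; each row shifts and turns the commanded pose from where the row before left it, along the tool's axes as they then stand; what a row does not reach is not made up. A row lasts 1/10 s, in which the tool goes at most 50 mm and 8.59 degrees, less where a joint would pass 70% of its speed; a pose out of reach is approached as far as the arm can. A call is refused whole if a number of a shift passes 0.05 or a number of a turn 8.59, either way. A call with a gripper value outside its range is refused whole. OPENING is the finger opening in m, from 0 to 0.0854, set as the call begins (- or left out, the last holds). The fingers move at their own pace and stop on an object; FORCE is the grip in N (left out, the last holds). Time passes only in rows, so rows that do not move let the fingers close. It gives the time, the measured TCP pose, the force, the opening and the grip force at its end, in the units of the state.
- bot.get_obs(): the state, without advancing time (a new reading comes with each control period).
- bot.read_camera(name): name is "scene" or "top"; returns a dict with "color" (400x640x3 uint8, red, green, blue), "mtx" (3x3 intrinsics, pixels), "world_from_camera" (4x4, takes a point from camera to world coordinates). Camera axes: x right, y up, looking along -z (the intrinsics and any distortion apply to the point x, -y, -z); pixel columns grow to the right and rows downward; lengths in m; the calibration is good to about 2 mm. A picture is of the moment at which its call begins. There is no depth.
- bot.hand_in(): hands the job in; it is judged then, once.
The state is a dict: "t": time; "q": joint angles; "joint_vel": joint speeds; "joint_torque": joint torques, N m; "eef_pos": TCP position; "tool_rot": TCP orientation; "contact_force": force on the tool from outside, world axes, zero at the start; "torque": the same for the moment, N m; "gripper_width": opening from 0.0 (shut) to 1.0 (fully open); "grasp_force": force on a finger pad.
Only numpy, scipy, OpenCV 4.12 (cv2) and the standard library are available. Lean on these libraries where they do the work, as an engineer would, in place of code of your own. Each camera call takes 0.05 s, during which the arm holds its last target. There are 200 camera calls.

## Task

With the hook rod, fetch the cork strainer basket up out of the deep bottle-chiller well, stand it upright on the drip tray with its corks still in it, and hang the rod back in its sleeve. The basket's wire bail has flopped over to one side or the other: feel for it gently with the hook without forcing the rod against the basket or the well, draw the basket off its spring catches with a steady pull and keep it level. Do not touch the basket with the gripper, and leave the jar, the wine bottle and the mug where they stand.

Things in the scene. Friction and masses are not known exactly. Their poses are not given: they have to be found in the camera images.
- station: Drop-in bar station: a flat steel deck 530 x 880 mm, 4 mm thick, lying on the counter, with the chiller well and the rod's sleeve sunk in it. Origin on the well's vertical axis at counter level (the deck's top is at z = +4 mm); z up, x away from the robot.
- well: The round chiller well, fixed in the station: a vertical steel tube of 136 mm bore, open at the deck's top, 284 mm deep. Origin on its axis at counter level, 4 mm below its mouth.
- ledge (a point): On the well's axis, 200 mm below the deck's top: level of the top of a ledge ring, bore 106 mm, on which the basket's flange rests. Three sprung ball catches around it (at 30, 150 and 270 degrees from the station's x) reach 2 mm over the flange's edge and hold it down: drawing the basket straight up off them takes about 9 to 16 N including its weight.
- sleeve_mouth (a point): Centre of the mouth of the rod's sleeve, level with the deck's top: a vertical round hole of 60 mm bore, 200 mm deep, 115 mm from the well's axis on the robot's side.
- basket: Round steel strainer basket with two loose corks, about 0.4 kg, its flange on the ledge in the well. Origin at the centre of its underside, z up. Body 94 mm in diameter, 55 mm high; flange 118 mm in diameter at z = 55 to 61 mm. On top a yellow wire bail, an arch that turns about the basket's y axis (see bail_axis).
- bail_axis (a point): Middle of the bail's hinge axis (the basket's y), 67 mm above the underside. Yellow wire 6 mm thick, loose hinge; its apex, a shallow V that centres the hook, is 70 mm from the axis. It has fallen 0.30 rad on to a springy stop towards the basket's +x or -x (apex 21 mm off centre); which side is not measured. Let down on that side or in the middle, the hook lands on it; the other side is free.
- hook_rod: Hook rod, 0.22 kg, hanging upright in the sleeve by its collar (disc 76 mm in diameter, 5 mm thick). Origin on the shank's axis at the collar's underside, z up. Red handle above the collar, z = 5 to 80 mm, 26 mm along x and 16 mm along y: grasp it across the 16 mm. Below the collar an 8 mm shank that ends in a double hook (an anchor).
- hook_end (a point): Middle of the double hook, on the shank's axis 170 mm below the collar's underside. In the rod's xz plane, on either side: a pocket for the wire, its bottom at x = +-9.5 mm and 4 mm above this point, and a tip at x = +-19 mm (outer edge 23 mm) rising 22 mm above this point. Gap between shank and tip 10 mm. Lowest metal 4 mm below this point.
- tray: Fixed black drip tray 180 x 170 mm, rim 14 mm high and 4 mm thick, floor 4 mm thick (top at z = 4 mm); origin at the centre of its underside, on the deck.
- cork0: Wine cork, 24 mm in diameter, 44 mm long, loose in the basket; origin on its side face at mid-length.
- cork1: Second wine cork, as the first.
- jar: Amber jar with brass lid, 72 mm in diameter, 100 mm high, origin under its centre.
- wine: Green wine bottle, 74 mm in diameter, 290 mm high, origin under its centre.
- cup: White mug, 72 mm in diameter, 75 mm high, handle towards its +y, origin under its centre.

How it is judged:
By the outcome, as a careful person would: the job done as asked, in the order asked, and still so for the second after the job is handed in, with the robot touching nothing.
It also fails if it takes over 72 s, if anything falls off the work surface, if the arm or the gripper's body presses on something with over 40 N, if the wrist force passes 120 N, or if a joint passes its speed limit or range.

## Working session

There is one attempt and no reset: what is moved stays moved. The work goes in short steps, Python scripts to look and compute and a shell command to move; the robot and the scene stay as the last step left them, time stands still between calls to the robot, and variables do not carry over. Pictures are saved under pics/ and viewed, at most 10 in all, crops included, and the job is handed in when it is done.

```bash
ls; mkdir -p pics
cat > h.py <<'E'
import numpy as np,cv2
from station import bot
def cam(n,f):
    c=bot.read_camera(n); cv2.imwrite('pics/'+f+'.png',c['color'][:,:,::-1]); np.savez('pics/'+f+'.npz',**c); return c
def ray(c,u,v,z):
    K=np.array(c['mtx']);T=np.array(c['world_from_camera'])
    d=np.linalg.solve(K,[u,v,1.]); d=T[:3,:3]@[d[0],-d[1],-d[2]]; o=T[:3,3]
    return o+d*(z-o[2])/d[2]
def proj(c,p):
    K=np.array(c['mtx']);T=np.array(c['world_from_camera'])
    q=T[:3,:3].T@(np.array(p)-T[:3,3]); w=K@[q[0],-q[1],-q[2]]; return w[:2]/w[2]
E
python3 - <<'E'
from h import *
for n in('scene','top'):
    c=cam(n,n+'0'); print({k:(v if k!='color' else v.shape) for k,v in c.items()})
o=bot.get_obs();print(o)
E
```

```text
pics
{'color': (400, 640, 3), 'mtx': array([[374.62720783,   0.        , 318.6612245 ],
       [  0.        , 374.62720783, 197.07383797],
       [  0.        ,   0.        ,   1.        ]]), 'world_from_camera': array([[ 0.97610164, -0.19524034,  0.09542954,  0.66005762],
       [ 0.21723733,  0.88834183, -0.40454509, -0.31368173],
       [-0.00579053,  0.41560799,  0.90952541,  0.66860758],
       [ 0.        ,  0.        ,  0.        ,  1.        ]])}
{'color': (400, 640, 3), 'mtx': array([[456.48460179,   0.        , 320.7633745 ],
       [  0.        , 456.48460179, 200.31769647],
       [  0.        ,   0.        ,   1.        ]]), 'world_from_camera': array([[ 0.02320249,  0.99891728, -0.04032251,  0.55630116],
       [-0.99968408,  0.02357241,  0.00872285,  0.02736226],
       [ 0.00966391,  0.04010738,  0.99914864,  0.89405409],
       [ 0.        ,  0.        ,  0.        ,  1.        ]])}
{'t': 0.1, 'q': array([-1.21711347,  0.47769571,  0.02233971,  1.5563278 , -0.01153237,
        1.10932903, -0.08312329]), 'joint_vel': array([ 1.33898476e-03, -2.95060831e-03,  4.42501311e-06, -2.08768712e-03,
        5.37407258e-04, -2.11269658e-04, -1.68192571e-03]), 'joint_torque': array([ 5.04709227e-03, -5.97754955e+01,  1.61373485e+00, -2.81953830e+01,
        1.27875686e-02,  5.03075935e-03,  4.62387078e-06]), 'eef_pos': array([0.30051466, 0.60384605, 0.2444479 ]), 'tool_rot': array([-1.43862163e-04,  2.28852529e-01,  9.73460761e-01, -8.03413821e-04]), 'contact_force': array([-0.13196142,  0.63565391,  0.05122525]), 'torque': array([-0.0071419 ,  0.01138396, -0.06603249]), 'grasp_force': 0.0, 'gripper_width': 0.9990763019212323}
```

View pics/scene0.png

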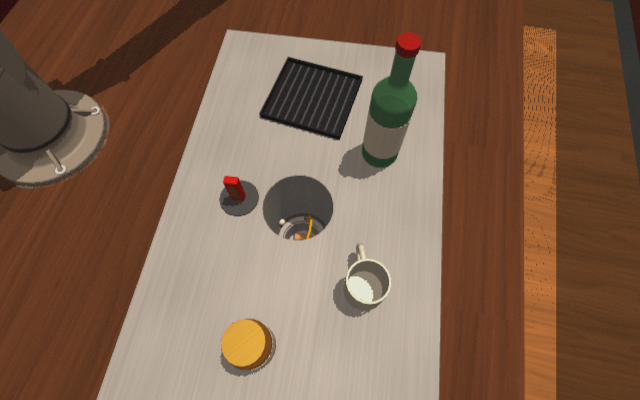

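View pics/top0.png

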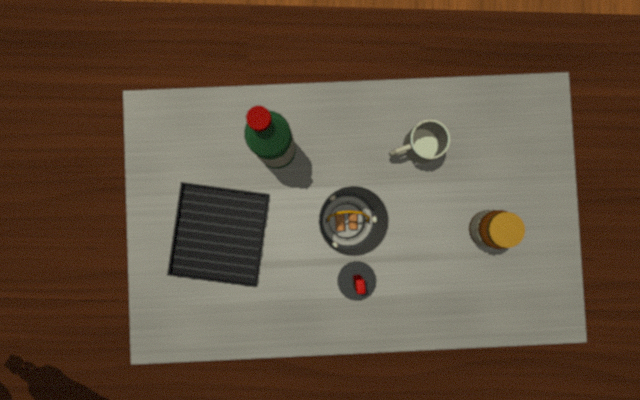

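The top view shows the well at (354,221), the collar at (357,281) with the red handle on it, the tray at about (219,234), the bottle at (270,145), the mug at (430,140) and the jar at (505,230). I'll enlarge the well, rod and tray next.

Run:
```python
import cv2,numpy as np
a=cv2.imread('pics/top0.png');b=cv2.imread('pics/scene0.png')
A=cv2.resize(a[175:310,310:400],None,fx=4.4,fy=4.4,interpolation=cv2.INTER_CUBIC)
B=cv2.resize(b[160:259,210:340][:, :],None,fx=3,fy=3,interpolation=cv2.INTER_CUBIC)
o=np.zeros((600,800,3),np.uint8);o[:A.shape[0],:A.shape[1]]=A;o[:B.shape[0],400:400+B.shape[1]]=B[:,:400]
cv2.imwrite('pics/crop0.png',o)
```

```text
(no output)
```

View pics/crop0.png

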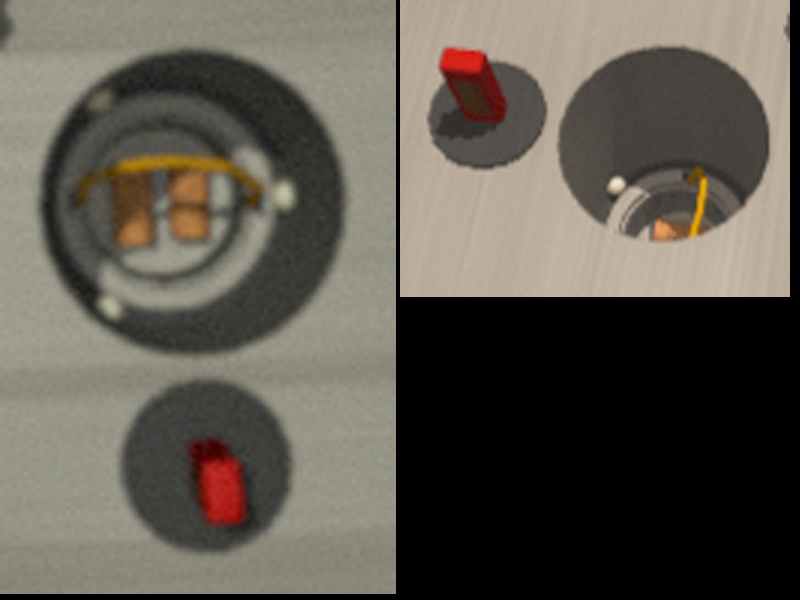

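The crop shows the bail arched towards the top of the image (world +x). Its hinges are at crop (80,200) and (255,200), and its apex is at (165,162). I'll check this against projected hypotheses.

```bash
cat >> h.py <<'E'
class L(dict): pass
def load(f):
    return dict(np.load('pics/'+f+'.npz'))
E
python3 - <<'E'
from h import *
c=load('top0'); P=lambda u,v:(310+(u+.5)/4.4-.5,175+(v+.5)/4.4-.5)
R=lambda u,v,z:ray(c,*P(u,v),z).round(4)[:2]
a=c['color']
w=R(193,202,.004);print('well',w,'edges',R(42,202,.004),R(344,202,.004),R(193,49,.004),R(193,353,.004))
s=R(207,465,.009);print('collar',s,'edges',R(122,465,.009),R(291,465,.009),'dist',np.hypot(*(w-s)),'yaw',np.degrees(np.arctan2(w[1]-s[1],w[0]-s[0])))
# handle top z=.084
q=[R(*p,.084) for p in[(200,461),(232,457),(245,520),(212,525)]];print('handle',q,np.mean(q,0))
l=(q[0]+q[1]-q[2]-q[3])/2;print('long',np.hypot(*l),np.degrees(np.arctan2(l[1],l[0])))
h1,h2=R(80,200,-.184),R(256,203,-.184);print('hinges',h1,h2,(h1+h2)/2,'yaw of y-90',np.degrees(np.arctan2(*(h1-h2)[::-1]))-90)
print('catches',[R(*p,-.190) for p in[(100,100),(285,193),(110,307)]])
for sg in(1,-1):
    p=proj(c,[w[0]+sg*.021,w[1],-.117]);print(sg,(p-[310,175]+.5)*4.4-.5)
print('apex if z=-.117',R(167,162,-.117))
t=[ray(c,*p,.018).round(4)[:2] for p in[(182,184),(270,193),(257,286),(169,276)]];print('tray',t,np.mean(t,0), [np.hypot(*(t[i]-t[i-1])) for i in range(4)])
l=t[0]-t[3];print('trayyaw',np.degrees(np.arctan2(l[1],l[0])))
d=[ray(c,*p,.004)[:2] for p in[(124,91),(569,73),(586,342),(131,363)]];l=d[0]-d[3];m=d[0]-d[1];print('deck yaw',np.degrees(np.arctan2(l[1],l[0])),np.degrees(np.arctan2(m[1],m[0]))-90)
print('wine top',ray(c,259,118,.29)[:2],'cup',ray(c,430,140,.075)[:2])
E
```

```text
well [ 0.5543 -0.0451] edges [0.5528 0.0218] [ 0.5559 -0.1121] [ 0.6222 -0.0437] [ 0.4877 -0.0464]
collar [ 0.4393 -0.0532] edges [ 0.4385 -0.0159] [ 0.4401 -0.09  ] dist 0.11528490794548954 yaw 4.028961927157983
handle [array([ 0.4508, -0.0435]), array([ 0.4527, -0.0563]), array([ 0.4277, -0.062 ]), array([ 0.4254, -0.0488])] [ 0.43915 -0.05265]
long 0.0257932161623943 12.311961807746297
hinges [5.536e-01 3.000e-04] [ 0.5541 -0.0942] [ 0.55385 -0.04695] yaw of y-90 0.30314944371416175
catches [array([ 0.6078, -0.0095]), array([ 0.5599, -0.1105]), array([ 0.4964, -0.0173])]
1 [174.36376379 159.32184785]
-1 [172.63575311 242.84048664]
apex if z=-.117 [ 0.5739 -0.0414]
tray [array([0.6167, 0.2865]), array([0.6034, 0.1175]), array([0.4256, 0.1373]), array([0.4408, 0.305 ])] [0.521625 0.211575] [np.float64(0.17687017837951088), np.float64(0.16952253537509399), np.float64(0.1788990776946601), np.float64(0.16838744014919876)]
trayyaw -6.003919178823061
deck yaw 3.7679856959727167 3.837684695731042
wine top [0.68846833 0.10690394] cup [ 0.70322739 -0.17488024]
```

The bail leans towards +x: the measured apex fits the + hypothesis within about 1 mm. Sizes and distances also check out. I'll turn the tool square to the handle first.

```bash
python3 -m inch '[[0,0,0,-7.8],[0,0,0,-7.8],[0,0,0,-7.8],[0,0,0,-7.8],[0,0,0,-7.8]]' 0.06 60
cat > to.py <<'E'
import sys; from h import *
from scipy.spatial.transform import Rotation as Ro
def st(): 
    o=bot.get_obs(); q=o['tool_rot']; return o,Ro.from_quat([q[1],q[2],q[3],q[0]]).as_matrix()
if __name__=='__main__':
    o,M=st(); p=o['eef_pos']; print('t',round(o['t'],2),'p',p.round(4),'toolx yaw',np.degrees(np.arctan2(M[1,0],M[0,0])).round(2),'tilt',M[:,2].round(4),'F',o['contact_force'].round(2),'T',o['torque'].round(2),'w',round(o['gripper_width']*85.4,1),'g',round(o['grasp_force'],1))
    for a in sys.argv[1:]:
        t=np.array(eval(a)); print(a,'->',(M.T@(t-p)).round(4)); p=t
E
python3 to.py '[.48,.2,.2]' '[.439,-.053,.15]'
```

```text
t: 0.6
eef_pos: [0.3006, 0.604, 0.2447]
tool_rot: [-0.0, -0.112, 0.994, -0.0]
contact_force: [0.0, 0.2, -0.4]
gripper_width: 0.704
grasp_force: 0.0
t 0.6 p [0.3006 0.604  0.2447] toolx yaw -167.14 tilt [-5.e-04 -1.e-03 -1.e+00] F [ 0.01  0.17 -0.42] T [ 0.02 -0.02  0.01] w 60.1 g 0.0
[.48,.2,.2] -> [-0.085  -0.4337  0.045 ]
[.439,-.053,.15] -> [ 0.0963 -0.2375  0.0503]
```

```bash
python3 -m inch '[[-0.0085,-0.0434,0.0045,0],[-0.0085,-0.0434,0.0045,0],[-0.0085,-0.0434,0.0045,0],[-0.0085,-0.0434,0.0045,0],[-0.0085,-0.0434,0.0045,0],[-0.0085,-0.0434,0.0045,0],[-0.0085,-0.0434,0.0045,0],[-0.0085,-0.0434,0.0045,0],[-0.0085,-0.0434,0.0045,0],[-0.0085,-0.0434,0.0045,0]]'
python3 -m inch '[[0.016,-0.0396,0.0084,0],[0.016,-0.0396,0.0084,0],[0.016,-0.0396,0.0084,0],[0.016,-0.0396,0.0084,0],[0.016,-0.0396,0.0084,0],[0.016,-0.0396,0.0084,0],[0,0,0,0],[0,0,0,0]]' >/dev/null
python3 to.py '[.4392,-.0529,.15]' '[.4392,-.0529,.043]'
```

```text
t: 1.6
eef_pos: [0.4782, 0.1973, 0.2]
tool_rot: [-0.0, -0.109, 0.994, -0.0]
contact_force: [-0.5, -0.7, 0.5]
gripper_width: 0.701
grasp_force: 0.0
t 2.4 p [ 0.4354 -0.0544  0.1497] toolx yaw -167.61 tilt [-7.e-04  0.e+00 -1.e+00] F [-0.26 -0.17  0.12] T [ 0.04 -0.07  0.03] w 60.4 g 0.0
[.4392,-.0529,.15] -> [-0.004   0.0007 -0.0003]
[.4392,-.0529,.043] -> [-1.00e-04 -0.00e+00  1.07e-01]
```

```bash
python3 -m inch '[[-0.004,0.0007,0.027,0],[0,0,0.03,0],[0,0,0.03,0],[0,0,0.015,0],[0,0,0.005,0],[0,0,0,0]]'
python3 -m inch '[[0,0,0,0],[0,0,0,0],[0,0,0,0],[0,0,0,0],[0,0,0,0],[0,0,0,0],[0,0,0,0]]' 0 80
python3 to.py
```

```text
t: 3.0
eef_pos: [0.4397, -0.0509, 0.0426]
tool_rot: [-0.0, -0.11, 0.994, 0.0]
contact_force: [0.3, -1.2, 0.4]
gripper_width: 0.702
grasp_force: 0.0
t: 3.7
eef_pos: [0.4405, -0.0521, 0.0438]
tool_rot: [0.001, -0.109, 0.994, 0.0]
contact_force: [-0.3, 0.5, 6.8]
gripper_width: 0.177
grasp_force: 78.0
t 3.7 p [ 0.4405 -0.0521  0.0438] toolx yaw -167.47 tilt [ 2.1e-03  2.0e-04 -1.0e+00] F [-0.28  0.51  6.77] T [ 0.03  0.18 -0.03] w 15.1 g 78.0
```

Run:
```python
from h import *
c=cam('top','g1');d=cam('scene','g1s')
A=cv2.resize(c['color'][220:330,310:410],None,fx=4,fy=4,interpolation=2);B=cv2.resize(d['color'][130:240,180:280],None,fx=4,fy=4,interpolation=2)
cv2.imwrite('pics/g1c.png',np.hstack([A,B])[:,:,::-1])
```

```text
(no output)
```

View pics/g1c.png

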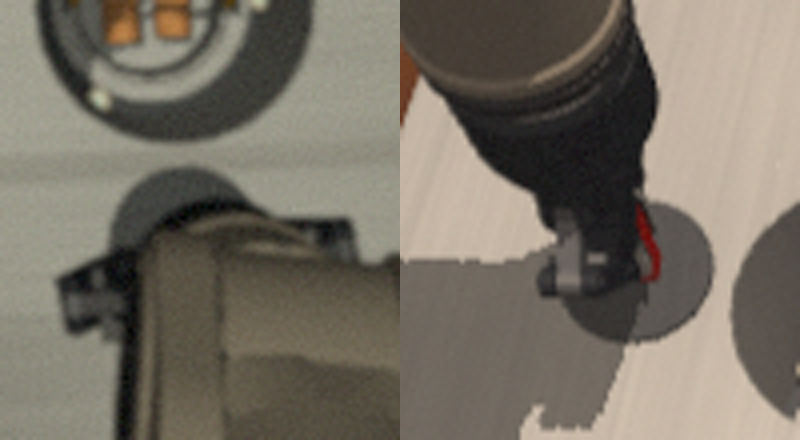

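The rod is gripped by its handle (15 mm opening, 78 N), with the collar still flat on the deck at crop (640,270). I'll lift it straight out.

```bash
python3 -m inch '[[0,0,-0.01,0],[0,0,-0.02,0],[0,0,-0.03,0],[0,0,-0.03,0],[0,0,-0.03,0],[0,0,-0.03,0],[0,0,-0.03,0],[0,0,-0.02,0],[0,0,-0.01,5],[0,0,0,5],[0,0,0,0]]'
python3 to.py
python3 - <<'E'
from h import *
c=cam('scene','l1')['color'];cv2.imwrite('pics/l1c.png',cv2.resize(c[80:260,150:390],None,fx=3.2,fy=3.2,interpolation=2)[:,:,::-1])
E
```

```text
t: 4.9
eef_pos: [0.4391, -0.0522, 0.2536]
tool_rot: [0.0, -0.022, 1.0, 0.0]
contact_force: [-0.8, 0.3, -1.7]
gripper_width: 0.183
grasp_force: 77.9
t 4.9 p [ 0.4391 -0.0522  0.2536] toolx yaw -177.52 tilt [ 6.e-04  2.e-04 -1.e+00] F [-0.76  0.27 -1.75] T [-0.01  0.04 -0.03] w 15.6 g 77.9
```

View pics/l1c.png

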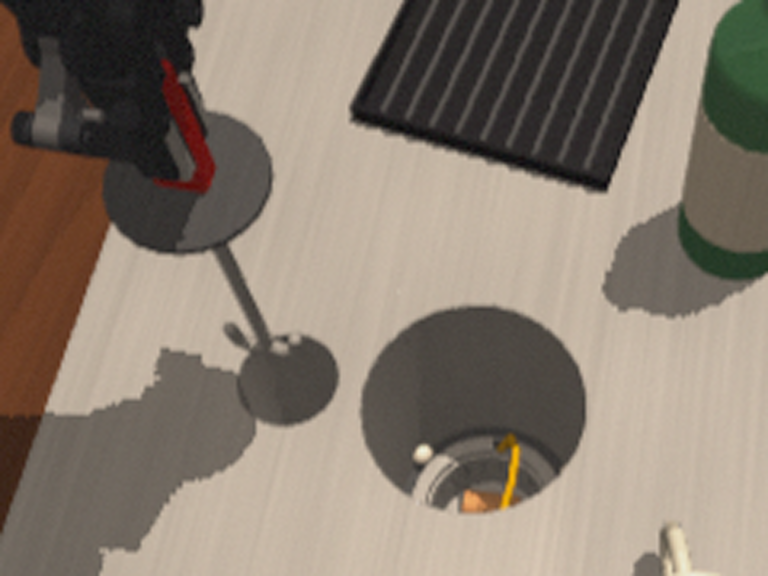

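The rod is clear of the sleeve and hangs upright, with the hook at crop (268,350). The bail's yellow wire at (512,470) is unmoved.

```bash
python3 - <<'E'
from h import *
c=load('l1'); print('hook',ray(c,150+267/3.2,80+349/3.2,.042),'collar top',ray(c,150+188/3.2,80+181/3.2,.2186))
E
python3 to.py '[.540,-.0455,.2536]'
```

```text
hook [ 0.43594057 -0.05300905  0.042     ] collar top [ 0.43880377 -0.05444628  0.2186    ]
t 4.95 p [ 0.439  -0.0522  0.2532] toolx yaw -177.37 tilt [-1.e-04  1.e-04 -1.e+00] F [ 0.01 -0.07 -3.21] T [-0.07 -0.02  0.02] w 15.3 g 77.9
[.540,-.0455,.2536] -> [-0.1012  0.0021 -0.0004]
```

```bash
python3 -m inch '[[-0.025,0.0005,0,0],[-0.04,0.0008,0,0],[-0.026,0.0006,0,0],[-0.0102,0.0002,0.005,0],[0,0,0.02,0],[0,0,0.03,0],[0,0,0.03,0],[0,0,0.025,0],[0,0,0.015,0],[0,0,0.005,0],[0,0,0,0],[0,0,0,0]]'; python3 to.py '[.540,-.0455,.112]'
```

```text
t: 6.15
eef_pos: [0.5408, -0.0456, 0.1236]
tool_rot: [0.0, -0.022, 1.0, 0.0]
contact_force: [-0.1, 0.2, -2.0]
gripper_width: 0.179
grasp_force: 78.0
t 6.15 p [ 0.5408 -0.0456  0.1236] toolx yaw -177.44 tilt [ 8.e-04  0.e+00 -1.e+00] F [-0.08  0.23 -1.98] T [-0.01 -0.09  0.01] w 15.3 g 78.0
[.540,-.0455,.112] -> [0.0008 0.0002 0.0116]
```

Now gently down the free side, 3 mm per row, watching the force.

```bash
python3 -m inch '[[0,0,0.003,0],[0,0,0.003,0],[0,0,0.003,0],[0,0,0.003,0],[0,0,0.003,0],[0,0,0.003,0],[0,0,0.003,0],[0,0,0.003,0],[0,0,0.003,0],[0,0,0.003,0],[0,0,0.003,0]]'; python3 to.py
```

```text
t: 7.25
eef_pos: [0.5406, -0.0455, 0.0896]
tool_rot: [-0.0, -0.022, 1.0, 0.0]
contact_force: [-0.4, -0.1, -2.3]
gripper_width: 0.173
grasp_force: 78.0
t 7.25 p [ 0.5406 -0.0455  0.0896] toolx yaw -177.46 tilt [-1.e-04  0.e+00 -1.e+00] F [-0.4  -0.07 -2.29] T [-0.02  0.03  0.02] w 14.8 g 78.0
```

No contact at the bail's height, so the near side is free. I'll go on down below the wire.

```bash
python3 -m inch '[[0,0,0.003,0],[0,0,0.003,0],[0,0,0.003,0],[0,0,0.003,0],[0,0,0.003,0],[0,0,0.003,0],[0,0,0.003,0],[0,0,0.003,0],[0,0,0.003,0],[0,0,0.003,0],[0,0,0.003,0],[0,0,0,0]]'; python3 to.py '[.567,-.0455,.0567]'
```

```text
t: 8.45
eef_pos: [0.5403, -0.0455, 0.0564]
tool_rot: [-0.0, -0.022, 1.0, 0.0]
contact_force: [-0.1, 0.8, -1.4]
gripper_width: 0.177
grasp_force: 78.0
t 8.45 p [ 0.5403 -0.0455  0.0564] toolx yaw -177.46 tilt [-8.e-04  0.e+00 -1.e+00] F [-0.06  0.84 -1.37] T [-0.07  0.02  0.02] w 15.1 g 78.0
[.567,-.0455,.0567] -> [-0.0267 -0.0012 -0.0003]
```

```bash
python3 -m inch '[[-0.003,0,0,0],[-0.004,-0.0002,0,0],[-0.004,-0.0002,0,0],[-0.004,-0.0002,0,0],[-0.004,-0.0002,0,0],[-0.004,-0.0002,0,0],[-0.003,-0.0002,0,0],[0,0,0,0],[0,0,0,0]]'; python3 to.py
python3 - <<'E'
from h import *
for n in('scene','top'): globals()[n]=cam(n,'e1'+n)['color']
A=cv2.resize(scene[170:250,250:350],None,fx=4,fy=4,interpolation=2);B=cv2.resize(top[180:260,310:410],None,fx=4,fy=4,interpolation=2)
cv2.imwrite('pics/e1c.png',np.hstack([A,B])[:,:,::-1])
E
```

```text
t: 9.35
eef_pos: [0.5665, -0.0456, 0.0568]
tool_rot: [-0.0, -0.022, 1.0, 0.0]
contact_force: [-0.2, 0.1, -2.8]
gripper_width: 0.178
grasp_force: 78.0
t 9.35 p [ 0.5665 -0.0456  0.0568] toolx yaw -177.46 tilt [-3.e-04 -0.e+00 -1.e+00] F [-0.24  0.09 -2.75] T [ 0.01  0.03 -0.04] w 15.2 g 78.0
```

View pics/e1c.png

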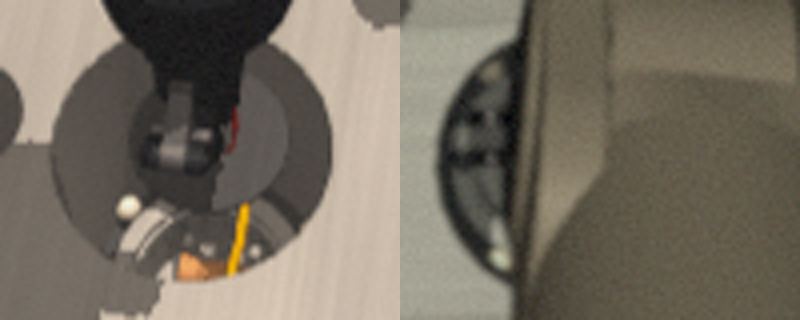

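The yellow wire at crop (238,240) lies between the hook's shank and its far tip at (253,250), and nothing pushes back. I'll raise it gently to feel for the wire.

```bash
python3 -m inch '[[0,0,-0.004,0],[0,0,-0.004,0],[0,0,-0.004,0],[0,0,-0.004,0],[0,0,-0.004,0],[0,0,-0.003,0],[0,0,0,0]]'; python3 to.py;  python3 -m inch '[[0,0,-0.001,0],[0,0,-0.001,0],[0,0,-0.001,0],[0,0,0,0],[0,0,0,0]]'; python3 to.py
```

```text
t: 10.15
eef_pos: [0.567, -0.0456, 0.0805]
tool_rot: [0.0, -0.022, 1.0, 0.0]
contact_force: [-0.3, -0.2, -1.7]
gripper_width: 0.18
grasp_force: 78.0
t 10.15 p [ 0.567  -0.0456  0.0805] toolx yaw -177.46 tilt [ 1.e-03  1.e-04 -1.e+00] F [-0.27 -0.2  -1.72] T [-0.01 -0.03  0.  ] w 15.4 g 78.0
t: 10.65
eef_pos: [0.5667, -0.0456, 0.0829]
tool_rot: [0.0, -0.022, 1.0, 0.0]
contact_force: [0.5, -0.7, -2.5]
gripper_width: 0.177
grasp_force: 78.0
t 10.65 p [ 0.5667 -0.0456  0.0829] toolx yaw -177.46 tilt [ 1.e-04  0.e+00 -1.e+00] F [ 0.52 -0.71 -2.49] T [-0.   -0.02  0.03] w 15.1 g 78.0
```

```bash
python3 -m inch '[[0.003,0.0001,0,0],[0.003,0.0001,0,0],[0.003,0.0001,-0.0005,0],[0.003,0.0001,-0.0005,0],[0.003,0.0001,-0.0005,0],[0.003,0.0001,-0.0005,0],[0.003,0.0001,0,0],[0,0,0,0],[0,0,0,0]]'; python3 to.py;  python3 -m inch '[[0,0,-0.001,0],[0,0,-0.001,0],[0,0,-0.001,0],[0,0,0,0],[0,0,0,0]]'; python3 to.py
```

```text
t: 11.55
eef_pos: [0.5456, -0.0457, 0.0849]
tool_rot: [0.0, -0.022, 1.0, 0.0]
contact_force: [0.3, 0.2, -2.4]
gripper_width: 0.174
grasp_force: 78.0
t 11.55 p [ 0.5456 -0.0457  0.0849] toolx yaw -177.45 tilt [ 1.e-04  1.e-04 -1.e+00] F [ 0.29  0.22 -2.39] T [ 0.04 -0.01 -0.02] w 14.8 g 78.0
t: 12.05
eef_pos: [0.5453, -0.0457, 0.0876]
tool_rot: [-0.0, -0.022, 1.0, 0.0]
contact_force: [-0.5, -0.1, -5.2]
gripper_width: 0.177
grasp_force: 78.0
t 12.05 p [ 0.5453 -0.0457  0.0876] toolx yaw -177.46 tilt [-7.e-04  1.e-04 -1.e+00] F [-0.53 -0.13 -5.24] T [0.02 0.   0.06] w 15.1 g 78.0
```

The wire is caught: Fz has gone from about -2.4 to -5.2 N. Now a steady upward pull.

```bash
python3 -m inch '[[0,0,-0.001,0],[0,0,-0.001,0],[0,0,-0.001,0]]'; python3 to.py;  python3 -m inch '[[0,0,-0.001,0],[0,0,-0.001,0],[0,0,-0.001,0]]'; python3 to.py
```

```text
t: 12.35
eef_pos: [0.5449, -0.046, 0.0903]
tool_rot: [-0.001, -0.022, 1.0, -0.0]
contact_force: [0.4, -1.5, -14.6]
gripper_width: 0.183
grasp_force: 78.0
t 12.35 p [ 0.5449 -0.046   0.0903] toolx yaw -177.46 tilt [-1.5e-03 -3.0e-04 -1.0e+00] F [  0.35  -1.45 -14.64] T [-0.26 -0.11  0.05] w 15.6 g 78.0
t: 12.65
eef_pos: [0.5452, -0.0456, 0.0936]
tool_rot: [-0.0, -0.022, 1.0, 0.0]
contact_force: [-0.3, 1.2, -9.5]
gripper_width: 0.18
grasp_force: 79.0
t 12.65 p [ 0.5452 -0.0456  0.0936] toolx yaw -177.46 tilt [-1.e-03  2.e-04 -1.e+00] F [-0.32  1.15 -9.49] T [ 0.02  0.03 -0.02] w 15.4 g 79.0
```

```bash
python3 -m inch '[[0,0,-0.001,0],[0,0,-0.001,0],[0,0,-0.001,0],[0,0,-0.002,0],[0,0,-0.002,0],[0,0,-0.003,0],[0,0,-0.004,0],[0,0,-0.004,0]]'; python3 to.py;  python3 -m inch '[[0,0,-0.004,0],[0,0,-0.005,0],[0,0,-0.006,0],[0,0,-0.007,0],[0,0,-0.008,0],[0,0,-0.008,0],[0,0,-0.008,0],[0,0,-0.008,0],[0,0,-0.008,0],[0,0,-0.008,0],[0,0,-0.008,0],[0,0,-0.008,0]]'; python3 to.py
```

```text
t: 13.45
eef_pos: [0.5463, -0.0464, 0.1128]
tool_rot: [0.001, -0.022, 1.0, -0.0]
contact_force: [0.8, 0.2, -6.1]
gripper_width: 0.177
grasp_force: 79.5
t 13.45 p [ 0.5463 -0.0464  0.1128] toolx yaw -177.48 tilt [ 1.5e-03 -5.0e-04 -1.0e+00] F [ 0.83  0.19 -6.09] T [-0.05 -0.04 -0.03] w 15.1 g 79.5
t: 14.65
eef_pos: [0.5456, -0.0458, 0.1986]
tool_rot: [-0.0, -0.022, 1.0, 0.0]
contact_force: [0.1, -0.2, -4.7]
gripper_width: 0.175
grasp_force: 79.5
t 14.65 p [ 0.5456 -0.0458  0.1986] toolx yaw -177.46 tilt [-0.  0. -1.] F [ 0.06 -0.23 -4.74] T [-0.03  0.03 -0.03] w 15.0 g 79.5
```

```bash
python3 -m inch '[[0,0,-0.008,0],[0,0,-0.008,0],[0,0,-0.008,0],[0,0,-0.008,0],[0,0,-0.008,0],[0,0,-0.008,0],[0,0,-0.008,0],[0,0,-0.008,0],[0,0,-0.008,0],[0,0,-0.008,0],[0,0,-0.008,0],[0,0,-0.008,0]]'; python3 to.py;  python3 -m inch '[[0,0,-0.008,0],[0,0,-0.008,0],[0,0,-0.008,0],[0,0,-0.008,0],[0,0,-0.008,0],[0,0,-0.008,0],[0,0,-0.008,0],[0,0,-0.008,0],[0,0,-0.008,0],[0,0,-0.006,0],[0,0,-0.004,0],[0,0,-0.002,0]]'; python3 to.py
python3 - <<'E'
from h import *
c=cam('scene','u1')['color'];cv2.imwrite('pics/u1c.png',cv2.resize(c[0:300,150:450],None,fx=2,fy=2,interpolation=2)[:,:,::-1])
E
```

```text
t: 15.85
eef_pos: [0.5456, -0.0458, 0.2945]
tool_rot: [-0.0, -0.022, 1.0, 0.0]
contact_force: [-0.4, -0.6, -6.7]
gripper_width: 0.175
grasp_force: 79.5
t 15.85 p [ 0.5456 -0.0458  0.2945] toolx yaw -177.46 tilt [-0.  0. -1.] F [-0.45 -0.57 -6.71] T [-0.05  0.05 -0.01] w 14.9 g 79.5
t: 17.05
eef_pos: [0.5457, -0.0458, 0.3783]
tool_rot: [0.0, -0.022, 1.0, 0.0]
contact_force: [-0.7, 0.2, -5.9]
gripper_width: 0.175
grasp_force: 79.5
t 17.05 p [ 0.5457 -0.0458  0.3783] toolx yaw -177.46 tilt [ 4.e-04  0.e+00 -1.e+00] F [-0.65  0.19 -5.94] T [ 0.    0.03 -0.01] w 14.9 g 79.5
```

View pics/u1c.png

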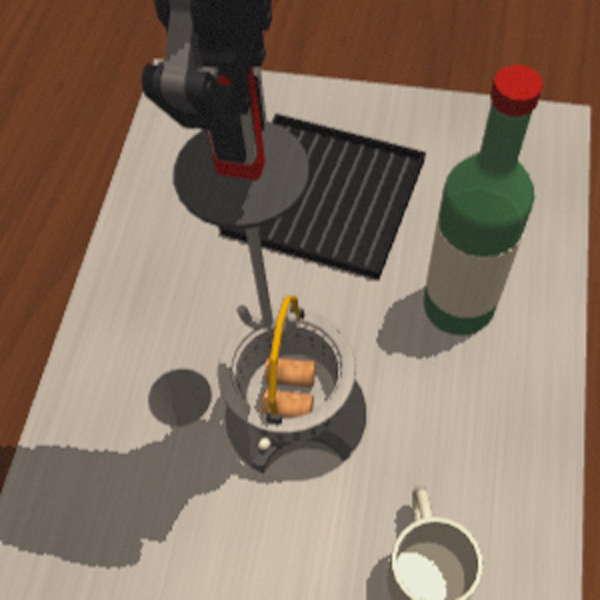

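The basket hangs level on the hook with both corks inside, at crop (290,380), and is clear of the well. I'll carry it to the tray.

```bash
python3 to.py '[.5125,.2112,.3783]'
python3 - <<'E'
from h import *
c=load('u1'); print(ray(c,150+289/2-.25,373/2-.25,.099))
E
```

```text
t 17.1 p [ 0.5457 -0.0458  0.3784] toolx yaw -177.46 tilt [ 5.e-04  1.e-04 -1.e+00] F [ 0.47 -0.72 -5.94] T [ 0.01 -0.   -0.  ] w 14.8 g 79.5
[.5125,.2112,.3783] -> [2.180e-02 2.582e-01 1.000e-04]
[ 0.55550328 -0.04952173  0.099     ]
```

```bash
python3 -m inch '[[0.0003,0.004,0,0],[0.0007,0.008,0,0],[0.001,0.012,0,0],[0.0012,0.014,0,0],[0.0012,0.014,0,0],[0.0012,0.014,0,0],[0.0012,0.014,0,0],[0.0012,0.014,0,0],[0.0012,0.014,0,0],[0.0012,0.014,0,0],[0.0012,0.014,0,0],[0.0012,0.014,0,0]]' >/dev/null; python3 -m inch '[[0.0012,0.014,0,0],[0.0012,0.014,0,0],[0.0012,0.014,0,0],[0.0012,0.014,0,0],[0.0012,0.014,0,0],[0.0012,0.014,0,0],[0.001,0.012,0,0],[0.0007,0.008,0,0],[0.0003,0.004,0,0],[0,0,0,0],[0,0,0,0],[0,0,0,0]]' >/dev/null;  python3 -m inch '[[0,0,0,0],[0,0,0,0],[0,0,0,0],[0,0,0,0],[0,0,0,0],[0,0,0,0],[0,0,0,0],[0,0,0,0]]' >/dev/null; python3 to.py;  python3 - <<'E'
from h import *
c=cam('scene','v1')['color'];cv2.imwrite('pics/v1c.png',cv2.resize(c[0:200,200:400],None,fx=2.8,fy=2.8,interpolation=2)[:,:,::-1])
E
```

```text
t 20.3 p [0.5122 0.2109 0.3779] toolx yaw -177.46 tilt [-0.e+00 -2.e-04 -1.e+00] F [-0.61  0.11 -5.39] T [-0.08  0.   -0.01] w 15.4 g 79.5
```

View pics/v1c.png

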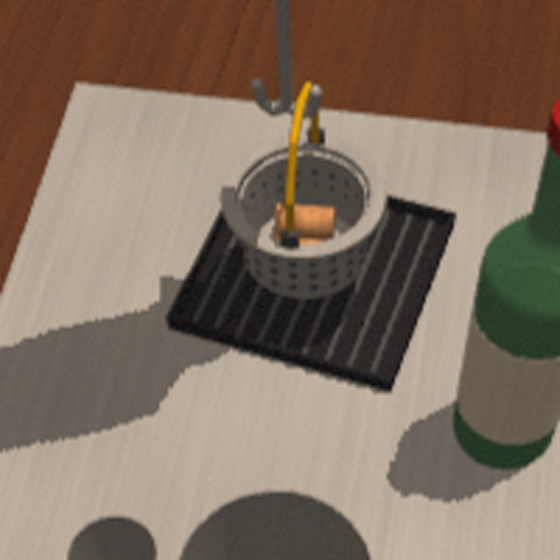

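The basket hangs level above the tray, flange centre at about crop (305,200). I'll check its centre and lower it.

```bash
python3 - <<'E'
from h import *
c=load('v1'); print(ray(c,200+304/2.8-.3,203/2.8-.3,.099))
E
python3 -m inch '[[0,0,0.003,0],[0,0,0.005,0],[0,0,0.005,0],[0,0,0.005,0],[0,0,0.004,0],[0,0,0.002,0],[0,0,0.001,0],[0,0,0,0],[0,0,0,0]]'; python3 -m inch '[[0,0,0.001,0],[0,0,0.001,0],[0,0,0.001,0],[0,0,0.001,0],[0,0,0.001,0],[0,0,0,0],[0,0,0,0]]'; python3 to.py
```

```text
[0.52144519 0.19961678 0.099     ]
t: 21.25
eef_pos: [0.5123, 0.2112, 0.3531]
tool_rot: [0.0, -0.022, 1.0, 0.0]
contact_force: [-1.3, -0.4, -5.7]
gripper_width: 0.179
grasp_force: 79.4
t: 21.95
eef_pos: [0.5122, 0.211, 0.3479]
tool_rot: [-0.0, -0.022, 1.0, 0.0]
contact_force: [0.4, 0.0, -5.6]
gripper_width: 0.178
grasp_force: 79.5
t 21.95 p [0.5122 0.211  0.3479] toolx yaw -177.46 tilt [-0.  0. -1.] F [ 0.44  0.04 -5.58] T [ 0.02  0.03 -0.  ] w 15.2 g 79.5
```

```bash
python3 -m inch '[[0,0,0.001,0],[0,0,0.001,0],[0,0,0.001,0],[0,0,0,0],[0,0,0,0]]'; python3 to.py; python3 -m inch '[[0,0,0.001,0],[0,0,0.001,0],[0,0,0.001,0],[0,0,0,0],[0,0,0,0]]'; python3 to.py
```

```text
t: 22.45
eef_pos: [0.5124, 0.211, 0.3452]
tool_rot: [0.0, -0.022, 1.0, 0.0]
contact_force: [-0.6, 0.1, -2.7]
gripper_width: 0.178
grasp_force: 80.1
t 22.45 p [0.5124 0.211  0.3452] toolx yaw -177.46 tilt [ 6.e-04  2.e-04 -1.e+00] F [-0.64  0.1  -2.69] T [-0.02  0.02 -0.06] w 15.2 g 80.1
t: 22.95
eef_pos: [0.5122, 0.2109, 0.3418]
tool_rot: [-0.0, -0.022, 1.0, -0.0]
contact_force: [0.6, -0.3, -1.9]
gripper_width: 0.175
grasp_force: 80.1
t 22.95 p [0.5122 0.2109 0.3418] toolx yaw -177.46 tilt [-2.e-04 -1.e-04 -1.e+00] F [ 0.63 -0.32 -1.93] T [-0.06 -0.03 -0.02] w 15.0 g 80.1
```

The basket stands on the tray and the load is off the hook. I'll lay the bail over to +x with the shank, dip the hook below it, then back out to -x.

```bash
python3 -m inch '[[-0.002,0,0,0],[-0.003,-0.0001,0.0005,0],[-0.003,-0.0001,0.0005,0],[-0.003,-0.0002,0.0005,0],[-0.003,-0.0001,0.0005,0],[-0.003,-0.0002,0.0005,0],[-0.003,-0.0001,0.0005,0],[-0.002,-0.0001,0,0],[0,0,0,0]]'; python3 to.py; python3 -m inch '[[0,0,0.003,0],[0,0,0.003,0],[0,0,0.003,0],[0,0,0.003,0],[0,0,0.003,0],[0,0,0.003,0],[0,0,0.003,0],[0,0,0,0],[0,0,0,0]]'; python3 to.py
```

```text
t: 23.85
eef_pos: [0.5345, 0.211, 0.3388]
tool_rot: [-0.0, -0.022, 1.0, -0.0]
contact_force: [0.4, 0.7, -2.7]
gripper_width: 0.176
grasp_force: 80.1
t 23.85 p [0.5345 0.211  0.3388] toolx yaw -177.47 tilt [-1.e-04 -1.e-04 -1.e+00] F [ 0.43  0.7  -2.73] T [-0.    0.07  0.06] w 15.0 g 80.1
t: 24.75
eef_pos: [0.5342, 0.211, 0.3179]
tool_rot: [-0.0, -0.022, 1.0, -0.0]
contact_force: [-0.2, -0.0, -1.8]
gripper_width: 0.175
grasp_force: 80.1
t 24.75 p [0.5342 0.211  0.3179] toolx yaw -177.46 tilt [-1.e-04 -0.e+00 -1.e+00] F [-0.23 -0.02 -1.77] T [-0.01 -0.01 -0.02] w 15.0 g 80.1
```

```bash
python3 -m inch '[[0.002,0,0,0],[0.003,0.0001,0,0],[0.003,0.0001,0,0],[0.003,0.0002,0,0],[0.003,0.0001,0,0],[0.003,0.0002,0,0],[0.003,0.0001,0,0],[0.003,0.0001,0,0],[0.003,0.0001,0,0],[0.003,0.0001,0,0],[0.003,0.0001,0,0],[0,0,0,0]]'; python3 to.py
python3 - <<'E'
from h import *
c=cam('scene','w1')['color'];cv2.imwrite('pics/w1c.png',cv2.resize(c[0:150,220:400],None,fx=4,fy=4,interpolation=2)[:,:,::-1])
E
```

```text
t: 25.95
eef_pos: [0.5018, 0.2109, 0.3179]
tool_rot: [-0.0, -0.022, 1.0, 0.0]
contact_force: [-0.4, 0.3, -1.9]
gripper_width: 0.178
grasp_force: 80.1
t 25.95 p [0.5018 0.2109 0.3179] toolx yaw -177.44 tilt [-1.e-04  0.e+00 -1.e+00] F [-0.43  0.34 -1.88] T [-0.04 -0.05  0.02] w 15.2 g 80.1
```

View pics/w1c.png

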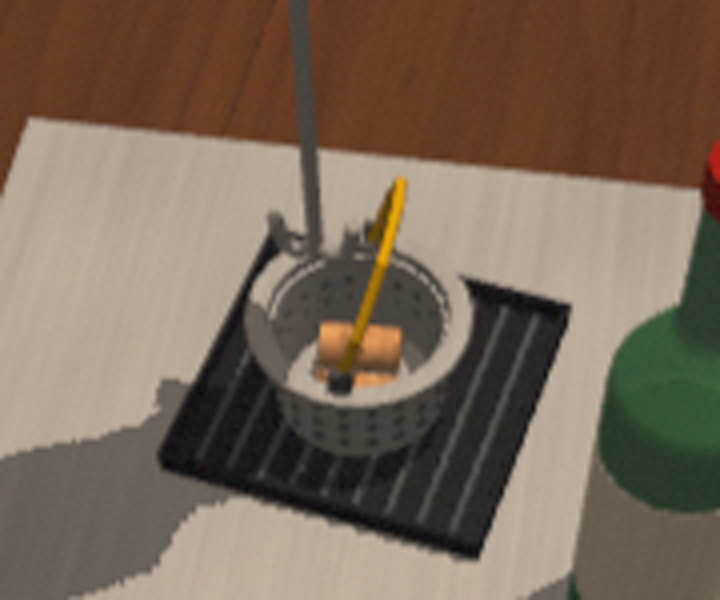

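The basket is upright with its corks, the bail leans to +x at crop (400,180), and the hook is free at (315,245). I'll raise the rod and go back to the sleeve.

```bash
python3 -m inch '[[0.003,0,0,0],[0.003,0,-0.003,0],[0,0,-0.006,0],[0,0,-0.01,0],[0,0,-0.012,0],[0,0,-0.012,0],[0,0,-0.012,0],[0,0,-0.01,0],[0,0,-0.005,0],[0,0,0,0]]'; python3 to.py '[.4391,-.0522,.39]'
```

```text
t: 27.0
eef_pos: [0.4965, 0.2107, 0.3888]
tool_rot: [0.001, -0.022, 1.0, 0.0]
contact_force: [0.4, -0.9, -2.7]
gripper_width: 0.175
grasp_force: 80.1
t 27.0 p [0.4965 0.2107 0.3888] toolx yaw -177.46 tilt [ 1.2e-03  7.0e-04 -1.0e+00] F [ 0.35 -0.88 -2.69] T [-0.03  0.02  0.01] w 14.9 g 80.1
[.4391,-.0522,.39] -> [ 0.069  -0.2601 -0.0015]
```

```bash
python3 -m inch '[[0.002,-0.01,0,0],[0.004,-0.02,0,0],[0.006,-0.026,0,0],[0.007,-0.026,0,0],[0.007,-0.026,0,0],[0.007,-0.026,0.01,0],[0.007,-0.026,0.02,0],[0.007,-0.026,0.02,0],[0.007,-0.026,0.02,0],[0.006,-0.024,0.02,0],[0.005,-0.015,0.01,0],[0.004,-0.009,0.01,0]]'>/dev/null; python3 -m inch '[[0,0,0,-5],[0,0,0,-5],[0,0,0,0],[0,0,0,0]]'; python3 to.py '[.4391,-.0522,.28]' '[.4391,-.0522,.06]'
```

```text
t: 28.6
eef_pos: [0.4387, -0.0521, 0.2778]
tool_rot: [-0.0, -0.108, 0.994, 0.0]
contact_force: [-0.0, -0.1, -1.9]
gripper_width: 0.18
grasp_force: 80.1
t 28.6 p [ 0.4387 -0.0521  0.2778] toolx yaw -167.57 tilt [-0.e+00  1.e-04 -1.e+00] F [-0.02 -0.1  -1.94] T [-0.01 -0.02  0.01] w 15.4 g 80.1
[.4391,-.0522,.28] -> [-0.0004 -0.0002 -0.0022]
[.4391,-.0522,.06] -> [-0.   -0.    0.22]
```

```bash
python3 -m inch '[[0,0,0.015,0],[0,0,0.02,0],[0,0,0.01,0],[0,0,0.005,0],[0,0,0.004,0],[0,0,0.004,0],[0,0,0.004,0],[0,0,0.004,0],[0,0,0.004,0],[0,0,0.004,0],[0,0,0.004,0],[0,0,0,0]]'; python3 to.py
```

```text
t: 29.8
eef_pos: [0.4384, -0.0522, 0.1993]
tool_rot: [-0.001, -0.109, 0.994, 0.0]
contact_force: [-0.2, 0.4, -2.2]
gripper_width: 0.175
grasp_force: 80.2
t 29.8 p [ 0.4384 -0.0522  0.1993] toolx yaw -167.46 tilt [-1.1e-03 -1.0e-04 -1.0e+00] F [-0.17  0.44 -2.24] T [0.01 0.01 0.01] w 14.9 g 80.2
```

```bash
python3 -m inch '[[0,0,0.01,0],[0,0,0.015,0],[0,0,0.02,0],[0,0,0.02,0],[0,0,0.02,0],[0,0,0.02,0],[0,0,0.015,0],[0,0,0.014,0],[0,0,0.01,0],[0,0,0.005,0],[0,0,0,0],[0,0,0,0]]'; python3 to.py;  python3 -m inch '[[0,0,0.001,0],[0,0,0.001,0],[0,0,0.001,0],[0,0,0.001,0],[0,0,0,0],[0,0,0,0]]'; python3 to.py
```

```text
t: 31.0
eef_pos: [0.4391, -0.0523, 0.0512]
tool_rot: [0.0, -0.109, 0.994, -0.0]
contact_force: [-0.2, -0.2, -1.8]
gripper_width: 0.174
grasp_force: 80.2
t 31.0 p [ 0.4391 -0.0523  0.0512] toolx yaw -167.46 tilt [ 6.e-04  0.e+00 -1.e+00] F [-0.2  -0.24 -1.77] T [0.04 0.04 0.02] w 14.9 g 80.2
t: 31.6
eef_pos: [0.4388, -0.0522, 0.0469]
tool_rot: [-0.0, -0.109, 0.994, 0.0]
contact_force: [-0.6, 0.6, -1.4]
gripper_width: 0.175
grasp_force: 80.2
t 31.6 p [ 0.4388 -0.0522  0.0469] toolx yaw -167.46 tilt [-0.  0. -1.] F [-0.57  0.64 -1.38] T [0.02 0.01 0.  ] w 15.0 g 80.2
```

```bash
python3 -m inch '[[0,0,0.001,0],[0,0,0.001,0],[0,0,0.001,0],[0,0,0,0],[0,0,0,0]]'; python3 to.py
```

```text
t: 32.1
eef_pos: [0.4388, -0.0522, 0.0439]
tool_rot: [-0.0, -0.109, 0.994, 0.0]
contact_force: [-0.6, 0.3, 1.0]
gripper_width: 0.177
grasp_force: 80.4
t 32.1 p [ 0.4388 -0.0522  0.0439] toolx yaw -167.46 tilt [-0.e+00  1.e-04 -1.e+00] F [-0.56  0.31  1.01] T [ 0.01  0.08 -0.  ] w 15.1 g 80.4
```

The collar rests on the deck (Fz now +1 N). I'll release and withdraw straight up.

```bash
python3 -m inch '[[0,0,0,0],[0,0,0,0],[0,0,0,0],[0,0,0,0],[0,0,0,0],[0,0,0,0]]' 0.05; python3 -m inch '[[0,0,-0.01,0],[0,0,-0.02,0],[0,0,-0.03,0],[0,0,-0.03,0],[0,0,-0.03,0],[0,0,-0.03,0],[0,0,-0.03,0],[0,0,-0.02,0]]' ; python3 -m inch '[[0,0.03,0,0],[0,0.04,0,0],[-0.01,0.04,0,0],[-0.01,0.04,0,0],[-0.01,0.04,0,0],[-0.01,0.04,-0.02,0],[-0.01,0.04,-0.02,0],[0,0.04,-0.02,0],[0,0.04,-0.02,0],[0,0.03,0,0],[0,0,0,0],[0,0,0,0]]'
python3 - <<'E'
from h import *
a=cam('scene','f1')['color'];b=cam('top','f1t')['color']
A=cv2.resize(a[:,60:460],(400,400));B=cv2.resize(b[60:380,120:440],(400,400))
cv2.imwrite('pics/fin.png',np.hstack([A,B])[:,:,::-1])
E
```

```text
t: 32.7
eef_pos: [0.4388, -0.0522, 0.0439]
tool_rot: [0.0, -0.109, 0.994, -0.0]
contact_force: [-0.6, 0.0, -0.4]
gripper_width: 0.586
grasp_force: 0.0
t: 33.5
eef_pos: [0.4392, -0.0524, 0.2467]
tool_rot: [0.002, -0.109, 0.994, 0.0]
contact_force: [-0.4, 0.6, 0.3]
gripper_width: 0.591
grasp_force: 0.0
t: 34.7
eef_pos: [0.4047, 0.3294, 0.3241]
tool_rot: [-0.0, -0.11, 0.994, -0.0]
contact_force: [0.1, -1.4, -0.4]
gripper_width: 0.587
grasp_force: 0.0
```

View pics/fin.png

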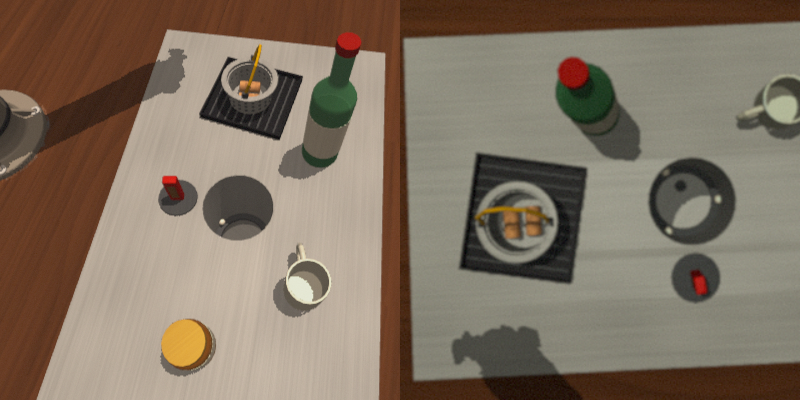

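The basket stands on the tray with both corks, at (515,222) in the top view. The rod hangs in its sleeve at (695,280), and the jar, bottle and mug are where they were.

```bash
python3 -c "
from station import bot
print(bot.hand_in())"
```

```text
the job is handed in; nothing more can be done
None
```

The basket stands upright on the drip tray with both corks in it, the hook rod hangs back in its sleeve, the jar, bottle and mug were not moved, and the job was handed in at about 35 s; no verdict was returned.

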